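# Match a worn lock bolt by thickness and clamp the new blank in the filing jig

### The job

Pinch the worn bolt on the blue mat to gauge its thickness, leaving it standing there, and find the brass blank of the same thickness by pinching the blanks in the stock tray. Stand that blank down in the jig's slot, tail towards the end stop, and slide it along the bed until you feel it butt gently against the stop. Then swing the red-gripped cam lever until the jaw bites and holds the blank snugly without bruising it, let go, and leave everything else standing where it was.

Things in the scene. Friction and masses are not known exactly. Their poses are not given: they have to be found in the camera images.
- blank_a: new brass lock-bolt blank on edge in the stock tray (floor 4 up), 0.18-0.44 kg: head 60 x 40 high, flat tail 20 x 24 high x 6 thick at the +x end. Head thickness (y) 10, 13 or 16, one of each, unmarked: gauge it. Origin: on the underside, middle of the 80 length and of the thickness; x lengthwise to the tail, z up; head x -40..+20, tail +20..+40, centre of mass near x -8.
- blank_b: new brass lock-bolt blank on edge in the stock tray (floor 4 up), 0.18-0.44 kg: head 60 x 40 high, flat tail 20 x 24 high x 6 thick at the +x end. Head thickness (y) 10, 13 or 16, one of each, unmarked: gauge it. Origin: on the underside, middle of the 80 length and of the thickness; x lengthwise to the tail, z up; head x -40..+20, tail +20..+40, centre of mass near x -8.
- blank_c: new brass lock-bolt blank on edge in the stock tray (floor 4 up), 0.18-0.44 kg: head 60 x 40 high, flat tail 20 x 24 high x 6 thick at the +x end. Head thickness (y) 10, 13 or 16, one of each, unmarked: gauge it. Origin: on the underside, middle of the 80 length and of the thickness; x lengthwise to the tail, z up; head x -40..+20, tail +20..+40, centre of mass near x -8.
- tail_a (a point): foot of the tail end of blank_a (its x +40, underside).
- tail_b (a point): foot of the tail end of blank_b (its x +40, underside).
- tail_c (a point): foot of the tail end of blank_c (its x +40, underside).
- old_a: worn steel-grey lock bolt, shaped, standing and with origin and axes as the blanks, head 10, 13 or 16 thick, one of each, unmarked. Of the three one stands on the blue job mat: the customer's; the other two are scrap, in the scrap tray.
- old_b: worn steel-grey lock bolt, shaped, standing and with origin and axes as the blanks, head 10, 13 or 16 thick, one of each, unmarked. Of the three one stands on the blue job mat: the customer's; the other two are scrap, in the scrap tray.
- old_c: worn steel-grey lock bolt, shaped, standing and with origin and axes as the blanks, head 10, 13 or 16 thick, one of each, unmarked. Of the three one stands on the blue job mat: the customer's; the other two are scrap, in the scrap tray.
- job_mat: blue mat 130 (x) x 110 (y) x 4, fixed; origin under its centre. The customer's old bolt stands on it, within 30 of its centre.
- jig: green cam-action filing jig, fixed, base 200 x 200 x 30. Origin on the bench under the slot; x along the slot to the end stop, y across it from moving to back jaw, z up. Slot floor (steel bed, x -75..75) 45 above the bench; jaws x -35..+35, 12 high above the bed. Back jaw face is set anew per job at y +18 to +22, not reported: open slot 18 to 24 wide.
- jaw: moving steel jaw of the jig, 70 x 22 x 12; origin at the foot of the middle of its clamping face, axes as the jig's. Face at jig y -2 with the lever at 0; travels along the jig's +y, 8 mm per radian of the lever, until it bites; it then gives on stiff springs, about 50 N per mm.
- stop: dark steel end stop on the bed, 16 wide (y), 18 high, set anew per job at 35 to 55 along the jig's x and 9 along its y. Origin: foot of its face that looks along -x, on the bed; axes as the jig's. A bolt is home when its tail end touches this face; never more than 25 N on it.
- lever (a joint): cam lever angle, rad: 0 open (lever points along jig -x from its pivot), grows counter-clockwise from above to 2.1, closing the jaw; starts at 0-0.2, stays where left (self-locking). Drags with 3-5 N at the grip; once the jaw bites this climbs 4 N per 0.1 rad: 7-10 N is snug (20-55 N on the bolt), 13 N bruises the brass (90 N).
- lever_pivot (a point): the cam lever's vertical pivot axis, 72 above the bench, at x 0, y -85 of the jig; axes as the jig's.
- lever_grip (a point): centre of the red upright round grip at the lever's end: 16 diameter, from 71 to 108 above the bench (this point at 90), 90 from the pivot; the lever's bar below it has its top at 71.
- padlock: bystander: brass padlock, 40 x 16 x 60 high; origin under its centre.
- oil_bottle: bystander: yellow oil bottle, 44 diameter, 110 high; origin under its centre.
- file: bystander: flat file with wooden handle lying on the bench, 270 long; origin near its middle.
- screwdriver: bystander: screwdriver lying on the bench; origin near its middle.
Mind the look-alikes: they are no part of the job. What is shaped like the old_a but purple is not meant.

How it is judged:
On the way, in this order (a step that is already met when the one before it is completed fails the run):
1. the worn bolt on the blue mat is pinched to gauge it (((horizontal distance between old_a and job_mat below 0.09 m and contact force between the fingers and old_a above 1.5 N) or (horizontal distance between old_b and job_mat below 0.09 m and contact force between the fingers and old_b above 1.5 N) or (horizontal distance between old_c and job_mat below 0.09 m and contact force between the fingers and old_c above 1.5 N))), for 0.1 s.
2. a blank stands in the slot and is felt to touch the end stop (1 N or more) (((x of tail_a in the frame of stop above -0.0025 m and z of blank_a in the frame of stop between -0.003 and 0.006 m and y of blank_a in the frame of stop between -0.02 and 0.02 m and angle between the x axis of blank_a and the x axis of jig, either way round below 0.12 rad and contact force between blank_a and stop above 1 N) or (x of tail_b in the frame of stop above -0.0025 m and z of blank_b in the frame of stop between -0.003 and 0.006 m and y of blank_b in the frame of stop between -0.02 and 0.02 m and angle between the x axis of blank_b and the x axis of jig, either way round below 0.12 rad and contact force between blank_b and stop above 1 N) or (x of tail_c in the frame of stop above -0.0025 m and z of blank_c in the frame of stop between -0.003 and 0.006 m and y of blank_c in the frame of stop between -0.02 and 0.02 m and angle between the x axis of blank_c and the x axis of jig, either way round below 0.12 rad and contact force between blank_c and stop above 1 N))), for 0.1 s.
3. the cam lever is swung until the jaw grips the blank against the stop (((x of tail_a in the frame of stop above -0.0025 m and z of blank_a in the frame of stop between -0.003 and 0.003 m and y of blank_a in the frame of stop between -0.02 and 0.02 m and angle between the x axis of blank_a and the x axis of jig, either way round below 0.12 rad and contact force between jaw and blank_a above 12 N) or (x of tail_b in the frame of stop above -0.0025 m and z of blank_b in the frame of stop between -0.003 and 0.003 m and y of blank_b in the frame of stop between -0.02 and 0.02 m and angle between the x axis of blank_b and the x axis of jig, either way round below 0.12 rad and contact force between jaw and blank_b above 12 N) or (x of tail_c in the frame of stop above -0.0025 m and z of blank_c in the frame of stop between -0.003 and 0.003 m and y of blank_c in the frame of stop between -0.02 and 0.02 m and angle between the x axis of blank_c and the x axis of jig, either way round below 0.12 rad and contact force between jaw and blank_c above 12 N))), for 0.1 s.
At the end, for the whole second after the job is handed in: The blank as thick as the worn bolt on the mat stands on the slot's bed (3 mm; upright to 0.06 rad, in line to 0.12), tail within 2 mm of the stop, gripped by the jaw with over 12 N, at rest; old bolt still on the mat, other blanks upright within 40 mm of their starts (((x of tail_a in the frame of stop above -0.002 m and z of blank_a in the frame of stop between -0.003 and 0.003 m and y of blank_a in the frame of stop between -0.02 and 0.02 m and angle between the x axis of blank_a and the x axis of jig, either way round below 0.12 rad and contact force between jaw and blank_a above 12 N and angle between blank_a's own z axis and vertical below 0.06 rad and linear speed of blank_a below 0.01 m/s and distance of each of blank_b, blank_c from where it was at the start of the episode below 0.04 m and angle between each of blank_b, blank_c's own z axis and vertical below 0.1 rad) or (x of tail_b in the frame of stop above -0.002 m and z of blank_b in the frame of stop between -0.003 and 0.003 m and y of blank_b in the frame of stop between -0.02 and 0.02 m and angle between the x axis of blank_b and the x axis of jig, either way round below 0.12 rad and contact force between jaw and blank_b above 12 N and angle between blank_b's own z axis and vertical below 0.06 rad and linear speed of blank_b below 0.01 m/s and distance of each of blank_a, blank_c from where it was at the start of the episode below 0.04 m and angle between each of blank_a, blank_c's own z axis and vertical below 0.1 rad) or (x of tail_c in the frame of stop above -0.002 m and z of blank_c in the frame of stop between -0.003 and 0.003 m and y of blank_c in the frame of stop between -0.02 and 0.02 m and angle between the x axis of blank_c and the x axis of jig, either way round below 0.12 rad and contact force between jaw and blank_c above 12 N and angle between blank_c's own z axis and vertical below 0.06 rad and linear speed of blank_c below 0.01 m/s and distance of each of blank_a, blank_b from where it was at the start of the episode below 0.04 m and angle between each of blank_a, blank_b's own z axis and vertical below 0.1 rad)) and ((horizontal distance between old_a and job_mat below 0.09 m and ((contact force between jaw and blank_a above 12 N and y of blank_a in the frame of jaw between 0.0073 and 0.0087 m) or (contact force between jaw and blank_b above 12 N and y of blank_b in the frame of jaw between 0.0073 and 0.0087 m) or (contact force between jaw and blank_c above 12 N and y of blank_c in the frame of jaw between 0.0073 and 0.0087 m))) or (horizontal distance between old_b and job_mat below 0.09 m and ((contact force between jaw and blank_a above 12 N and y of blank_a in the frame of jaw between 0.0058 and 0.0072 m) or (contact force between jaw and blank_b above 12 N and y of blank_b in the frame of jaw between 0.0058 and 0.0072 m) or (contact force between jaw and blank_c above 12 N and y of blank_c in the frame of jaw between 0.0058 and 0.0072 m))) or (horizontal distance between old_c and job_mat below 0.09 m and ((contact force between jaw and blank_a above 12 N and y of blank_a in the frame of jaw between 0.0043 and 0.0057 m) or (contact force between jaw and blank_b above 12 N and y of blank_b in the frame of jaw between 0.0043 and 0.0057 m) or (contact force between jaw and blank_c above 12 N and y of blank_c in the frame of jaw between 0.0043 and 0.0057 m))))); the robot touches nothing.
It fails at once if a blank is clamped so hard that it is bruised (over 90 N from the jaw) (contact force between jaw and blank_a above 90 N or contact force between jaw and blank_b above 90 N or contact force between jaw and blank_c above 90 N).
It fails at once if a blank is rammed against the end stop (over 25 N) (contact force between any of blank_a, blank_b, blank_c and stop above 25 N).
It fails at once if an old bolt or a bystander is moved by more than 30 mm (distance of any of padlock, oil_bottle, file, screwdriver, old_a, old_b, old_c from where it was at the start of the episode above 0.03 m).
It fails at once if an old bolt is knocked over (angle between any of old_a, old_b, old_c's own z axis and vertical above 0.3 rad).
It also fails if it takes over 69 s, if anything falls off the work surface, if the arm or the gripper's body presses on something with over 40 N, if the wrist force passes 120 N, or if a joint passes its speed limit or range.

### The arm

A 6-joint arm with a two-finger parallel gripper is mounted at the origin on the work surface. World frame = base frame: x ahead of the robot, y to its left, z up, the work surface at z = 0. Lengths are in m, angles in rad, forces in N, time in s.
With the tool pointing down it reaches from about 0.375 to 0.9 m from the base axis. Payload 3.1 kg.
Tool frame: the origin (TCP) lies on the centre line of the jaws, within the pads' length; the fingertips stand 25 mm ahead of it and the grasp point (between the pads) lies 6 mm ahead of it; x points along the fingers, y is the direction in which the jaws open and shut, and the axes are right-handed (so a half turn about x gives the same grasp; the last joint's range is limited). The gripper opens to 87 mm and grips with 3 to 60 N. Pads are 19 mm wide; open, the fingers measure 117 mm over their backs; the gripper's body (75 mm by 190 mm) begins 51 mm behind the grasp point.
Start: joints at [1.097, 0.527, 1.433, -0, 1.181, -0.178], TCP at [0.182, 0.598, 0.248] pointing down, gripper open.
Joint ranges: [-3.08, 3.08], [-0.75, 2.2], [0.22, 2.44], [-1.43, 4.57], [0, 2.65], [-2.85, 2.85]. Speed limits (rad/s): [2.79, 2.79, 3.14, 3.14, 3.14, 3.14].

### API

Orientations are given as a unit quaternion [x, y, z, w].
In Python, from rig import robot gives the robot as it stands. The module is installed in compiled form; this text tells all that it offers.
- The arm moves only by the tool move_arm, never from a script. Its argument "commands" is a list of rows, each a list of 5 numbers: the gripper's target within -1 to 1 (shut at 1, half-way at 0, fully open at -1), then the shift along the tool's x, y, z in mm, then the turn about the tool's x in degrees. A call has 1 to 8 rows; each row is the pose to reach, as a shift and turn from the pose commanded when the call began, along the tool's axes at that moment; what a row does not reach only later rows make up. A row lasts 1/12 s, in which the tool goes at most 41.7 mm and 7.16 degrees, less where a joint would pass 70% of its speed; a pose out of reach is approached as far as the arm can. A call with a gripper value outside its range is refused whole. The fingers move at their own pace and stop on an object; "newtons" is the grip in N (left out, the last holds). Time passes only in rows, so rows that repeat a pose let the fingers close. It gives the time, the measured TCP pose, the force and the opening at its end, in the units of the state.
- robot.get_obs(): the state, without advancing time (a new reading comes with each control period).
- robot.camera(name): name is "scene" or "top" or "wrist"; returns a dict with "image" (400x640x3 uint8, red, green, blue), "fx", "fy", "cx", "cy" (pixels), "distortion" ([k1, k2, p1, p2, k3] as OpenCV has them; the pictures are not rectified), "xyz" and "rotation" of the camera in the world; the wrist camera has in their place "tool_from_camera" (4x4, takes a point from camera to tool coordinates, whose origin is the TCP and whose axes are the tool frame's). Camera axes: x right, y down, z forward; pixel columns grow to the right and rows downward; lengths in m; the calibration is good to about 2 mm. A picture is of the moment at which its call begins: read the wrist's pose just before it. There is no depth.
- robot.hand_in(): hands the job in, once; it reports no verdict.
Trained networks look in a picture, given as the dict that the camera call returned (one of the last four; its "shot" number tells which), for a name from the list of things; names that differ only in an ending like _2 or _b are one class to them, and where a whole thing is asked for, a point or a joint stands for the part that bears it (a point fixed in the world has none). Each returns a list of dicts, best first, with "p" (0 to 1); they miss things now and then, are a little off and sometimes report something else, mostly with a low value. They report only what shows in the picture. A call takes as long as a camera call. They do not tell look-alikes from the thing itself.
- robot.regions_of(picture, name): "pixels" (400x640 bool, what is visible of it) and "bbox" ([left, top, right, bottom] in pixels, round what is visible of it).
The state is a dict: "time": time; "q": joint angles; "joint_velocities": joint speeds; "joint_torque": joint torques, N m; "position": TCP position; "tool_rot": TCP orientation; "ft_force": force on the tool from outside, world axes, zero at the start; "moment": the same for the moment, N m; "grip_width": finger opening in m.
Only numpy, scipy, OpenCV 4.12 (cv2) and the standard library are available. Lean on these libraries where they do the work, as an engineer would, in place of code of your own. Each camera call takes 0.05 s, during which the arm holds its last target.

## Working session

There is one attempt and no reset: what is moved stays moved. The work goes in short steps, Python scripts to look and compute and a tool call to move; the robot and the scene stay as the last step left them, time stands still between calls to the robot, and variables do not carry over. Pictures are saved under pics/ and viewed, and the job is handed in when it is done.

Besides the shell and the picture viewer there is one more tool, called after "Request:" as name([rows], argument=value, ...), one row to a line, values as JSON. move_arm: Moves the arm, as the interface text tells. Its arguments: {"type":"object","properties":{"commands":{"type":"array","items":{"type":"array","items":{"type":"number"}}},"newtons":{"type":"number"}},"required":["commands"]}

```bash
mkdir -p pics; cat > h.py <<'E'
import numpy as np, cv2
from rig import robot
from scipy.spatial.transform import Rotation as R
def cam(n):
    o=robot.get_obs(); c=robot.camera(n)
    if n=="wrist":
        T=np.eye(4); T[:3,:3]=R.from_quat(o["tool_rot"]).as_matrix(); T[:3,3]=o["position"]
        M=T@np.array(c["tool_from_camera"]); c["Rw"]=M[:3,:3]; c["tw"]=M[:3,3]
    else:
        r=np.array(c["rotation"]); c["Rw"]=r if r.shape==(3,3) else R.from_quat(r).as_matrix(); c["tw"]=np.array(c["xyz"])
    c["K"]=np.array([[c["fx"],0,c["cx"]],[0,c["fy"],c["cy"]],[0,0,1.]]); c["D"]=np.array(c["distortion"])
    return c
def save(c,n,crop=None,s=1):
    im=c["image"][...,::-1]
    if crop: l,t,r,b=crop; im=im[t:b,l:r]
    im=cv2.resize(im,None,fx=s,fy=s,interpolation=cv2.INTER_CUBIC); cv2.imwrite("pics/"+n,im)
def ray(c,pts):
    p=cv2.undistortPoints(np.array(pts,float).reshape(-1,1,2),c["K"],c["D"]).reshape(-1,2)
    return np.c_[p,np.ones(len(p))]@c["Rw"].T
def onz(c,pts,z):
    d=ray(c,pts); return c["tw"]+d*((z-c["tw"][2])/d[:,2])[:,None]
def proj(c,P):
    P=np.array(P,float).reshape(-1,3); q=(P-c["tw"])@c["Rw"]
    return cv2.projectPoints(q,np.zeros(3),np.zeros(3),c["K"],c["D"])[0].reshape(-1,2)
E
python3 - <<'E'
from h import *
print(robot.get_obs())
for n in ["scene","top","wrist"]:
    c=cam(n); save(c,n+"0.png"); print(n,c["tw"],c["Rw"].round(3).tolist(),c["fx"],c["D"])
    for k in ["blank_a","old_a","job_mat","jig","jaw","stop","lever_grip","lever","padlock","oil_bottle"]:
        for r in robot.regions_of(c,k): 
            if r["p"]>.2: 
                ys,xs=np.nonzero(r["pixels"]); print(k,round(r["p"],2),r["bbox"],len(xs))
E
```

```text
{'time': 0.0, 'q': array([ 1.09753415e+00,  5.28453069e-01,  1.43390664e+00, -8.94202240e-06,
        1.18140976e+00, -1.78495865e-01]), 'joint_velocities': array([-0.00107939,  0.00094976, -0.0008171 ,  0.00065555, -0.00212971,
       -0.00083128]), 'joint_torque': array([-1.36513547e-03, -4.40041065e+01, -1.76592797e+01,  6.29860489e-02,
        5.84425055e-02, -1.46657344e-04]), 'position': array([0.18122632, 0.59743155, 0.24657826]), 'tool_rot': array([ 0.10310744,  0.69968424, -0.10456755,  0.699197  ]), 'ft_force': array([-0.69181773, -1.0789212 , -0.10126509]), 'moment': array([-0.02163314,  0.01468657, -0.02776607]), 'grip_width': 0.0870809091180136}
scene [0.92715202 0.58518722 0.70385155] [[-0.867, 0.316, -0.384], [0.497, 0.578, -0.647], [0.018, -0.752, -0.659]] 390.77975787126036 [-0.0637887  0.         0.         0.         0.       ]
blank_a 0.9 [290.4, 156.2, 314.1, 176.8] 310
blank_a 0.79 [262.5, 129.9, 282.2, 142.6] 261
blank_a 0.57 [278.1, 142.0, 299.0, 158.2] 291
old_a 0.93 [301.6, 183.4, 332.9, 200.2] 344
old_a 0.67 [226.9, 194.3, 257.6, 220.9] 421
old_a 0.62 [216.
[... 1169 characters left out ...]
.9] 193
job_mat 0.81 [330.9, 194.2, 374.9, 247.0] 1732
jig 0.96 [212.1, 159.9, 297.4, 242.9] 5196
jaw 0.68 [241.5, 186.4, 250.6, 215.1] 251
jaw 0.65 [432.0, 221.1, 441.8, 246.3] 204
stop 0.45 [232.1, 172.7, 241.0, 191.6] 92
lever_grip 0.92 [265.8, 181.6, 287.4, 234.1] 582
lever 0.92 [264.9, 183.3, 290.8, 230.6] 532
lever 0.67 [434.7, 214.3, 444.7, 246.2] 201
padlock 0.67 [170.9, 191.8, 187.7, 211.8] 141
oil_bottle 0.84 [163.7, 144.4, 187.1, 166.6] 319
oil_bottle 0.37 [331.5, 193.9, 376.6, 249.4] 1814
wrist [0.11423463 0.61920822 0.38458342] [[0.291, 0.924, 0.248], [0.957, -0.281, -0.075], [0.001, 0.259, -0.966]] 336.63164064530935 [-0.01804726  0.          0.          0.          0.        ]
```

View pics/top0.png

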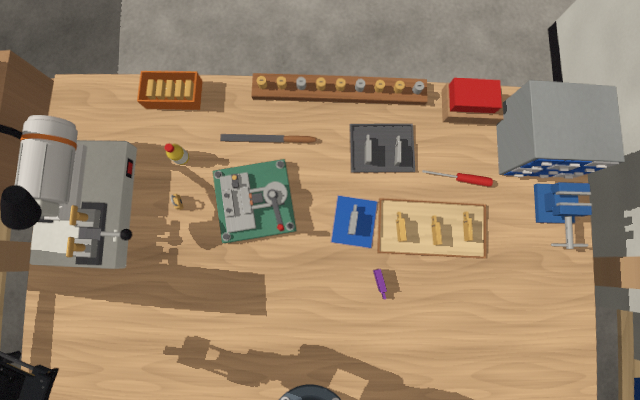

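View pics/scene0.png

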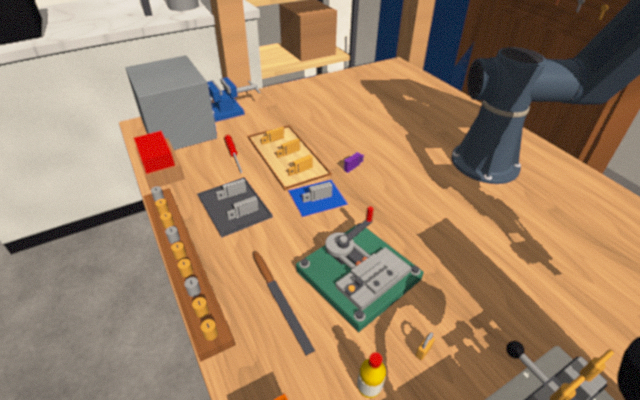

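View pics/wrist0.png

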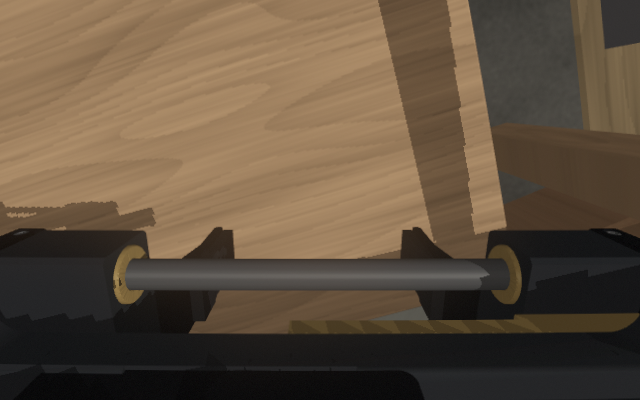

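```bash
python3 - <<'E'
from h import *
c=cam("top")
o=robot.get_obs(); print(R.from_quat(o["tool_rot"]).as_matrix().round(3),o["time"])
save(c,"topz.png",(200,120,500,310),2.6)
for k,z in [("blank_a",.024),("old_a",.024),("job_mat",.004),("jig",.03),("lever_grip",.07),("jaw",.057),("stop",.06),("padlock",.03),("oil_bottle",.05)]:
    for r in robot.regions_of(c,k):
        if r["p"]>.4:
            ys,xs=np.nonzero(r["pixels"]); rect=cv2.minAreaRect(np.c_[xs,ys].astype(np.float32)); 
            W=onz(c,[rect[0]],z)[0]; B=onz(c,cv2.boxPoints(rect),z)[:,:2]
            print(k,round(r["p"],2),np.round(rect[0]),W.round(3),B.round(3).tolist())
w=robot.camera("wrist"); print(np.array(w["tool_from_camera"]).round(3),w["fx"],w["cx"],w["cy"])
E
```

```text
[[-0.     0.291  0.957]
 [-0.     0.957 -0.291]
 [-1.    -0.     0.   ]] 1.7
blank_a 0.79 [436. 231.] [ 0.513 -0.329  0.024] [[0.549, -0.314], [0.552, -0.336], [0.478, -0.344], [0.475, -0.322]]
blank_a 0.6 [467. 226.] [ 0.529 -0.415  0.024] [[0.568, -0.401], [0.57, -0.427], [0.49, -0.429], [0.488, -0.403]]
blank_a 0.55 [402. 226.] [ 0.522 -0.235  0.024] [[0.558, -0.223], [0.559, -0.248], [0.486, -0.247], [0.486, -0.223]]
old_a 0.59 [398. 151.] [ 0.731 -0.225  0.024] [[0.771, -0.219], [0.772, -0.233], [0.692, -0.232], [0.691, -0.218]]
old_a 0.56 [353. 221.] [ 0.535 -0.103  0.024] [[0.502, -0.092], [0.57, -0.097], [0.568, -0.114], [0.501, -0.109]]
old_a 0.56 [367. 150.] [ 0.731 -0.14   0.024] [[0.771, -0.132], [0.772, -0.148], [0.692, -0.149], [0.691, -0.132]]
old_a 0.52 [380. 284.] [ 0.37  -0.178  0.024] [[0.403, -0.156], [0.41, -0.175], [0.337, -0.2], [0.33, -0.181]]
job_mat 0.96 [354. 221.] [ 0.534 -0.107  0.004] [[0.478, -0.045], [0.605, -0.06], [0.592, -0.171], [0.465, -0.154]]
jig 0.93 [253. 201.] [0.58  0.165 0.03 ] [[0.662, 0.286], [0.699, 0.086], [0.501, 0.049], [0.465, 0.243]]
lever_grip 0.56 [275. 206.] [0.562 0.102 0.07 ] [[0.625, 0.133], [0.626, 0.076], [0.499, 0.071], [0.498, 0.128]]
stop 0.5 [234. 180.] [0.629 0.212 0.06 ] [[0.646, 0.22], [0.646, 0.207], [0.611, 0.205], [0.611, 0.218]]
padlock 0.58 [176. 201.] [0.573 0.373 0.03 ] [[0.588, 0.394], [0.597, 0.369], [0.558, 0.353], [0.549, 0.377]]
oil_bottle 0.87 [176. 153.] [0.702 0.378 0.05 ] [[0.71, 0.421], [0.745, 0.391], [0.693, 0.335], [0.659, 0.365]]
[[-0.001 -0.259  0.966 -0.137]
 [ 1.    -0.     0.     0.001]
 [ 0.     0.966  0.259 -0.071]
 [ 0.     0.     0.     1.   ]] 336.63164064530935 317.0318263947657 196.22408575683232
```

View pics/topz.png

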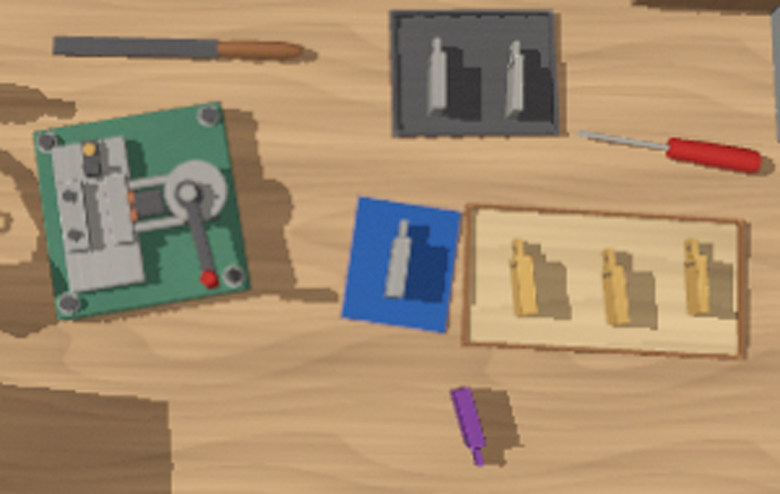

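Request:
move_arm([
  [-1,20,-250,205,-7],
  [-1,20,-250,205,-7],
  [-1,20,-250,205,-7],
  [-1,20,-250,205,-7],
  [-1,20,-250,205,-7],
  [-1,20,-250,205,-7],
  [-1,20,-250,205,-7],
  [-1,20,-250,205,-7],
])

```text
time: 2.87
position: [0.3055, 0.2968, 0.2276]
tool_rot: [0.061, 0.704, -0.061, 0.705]
ft_force: [0.7, -0.5, 0.4]
grip_width: 0.0867
```

Request:
move_arm([
  [-1,25,-363,231,0],
  [-1,25,-363,231,0],
  [-1,25,-363,231,0],
  [-1,25,-363,231,0],
  [-1,25,-363,231,0],
  [-1,25,-363,231,0],
  [-1,25,-363,231,0],
  [-1,25,-363,231,0],
])

```text
time: 3.53
position: [0.4335, -0.0102, 0.2084]
tool_rot: [0.061, 0.704, -0.061, 0.705]
ft_force: [1.2, 0.1, 0.1]
grip_width: 0.0871
```

```bash
python3 - <<'E'
from h import *
c=cam("wrist"); save(c,"w1.png"); o=robot.get_obs(); print(o["time"],o["position"],o["joint_velocities"].round(2))
E
```

```text
3.5833 [ 0.43924572 -0.01736354  0.20869708] [ 0.1  -0.02 -0.01  0.05 -0.02  0.18]
```

View pics/w1.png

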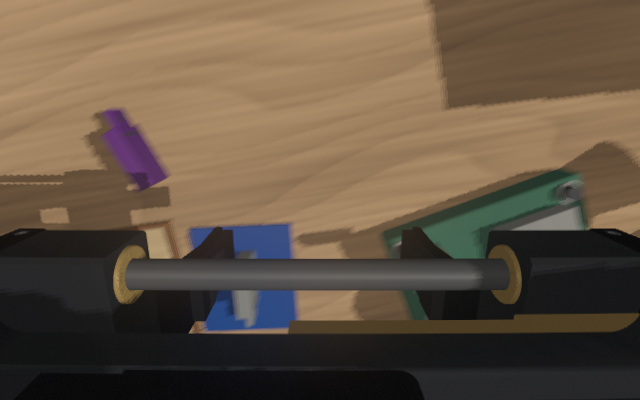

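Request:
move_arm([
  [-1,0,-144,190,0],
  [-1,0,-144,190,0],
  [-1,0,-144,190,0],
  [-1,0,-144,190,0],
  [-1,0,-144,190,0],
  [-1,0,-144,190,0],
  [-1,0,-144,190,0],
  [-1,0,-144,190,0],
])

```text
time: 4.25
position: [0.5961, -0.1837, 0.2078]
tool_rot: [0.062, 0.704, -0.062, 0.705]
ft_force: [-0.5, 0.3, -0.2]
grip_width: 0.0873
```

```bash
python3 - <<'E'
from h import *
c=cam("wrist"); c=cam("wrist"); save(c,"w2.png"); o=robot.get_obs(); print(o["time"],o["position"],o["joint_velocities"].round(2))
np.save("w2.npy",dict(img=c["image"],K=c["K"],D=c["D"],Rw=c["Rw"],tw=c["tw"]),allow_pickle=True)
E
```

```text
4.35 [ 0.59424198 -0.18144422  0.20770285] [ 0.01 -0.01  0.02 -0.   -0.   -0.  ]
```

View pics/w2.png

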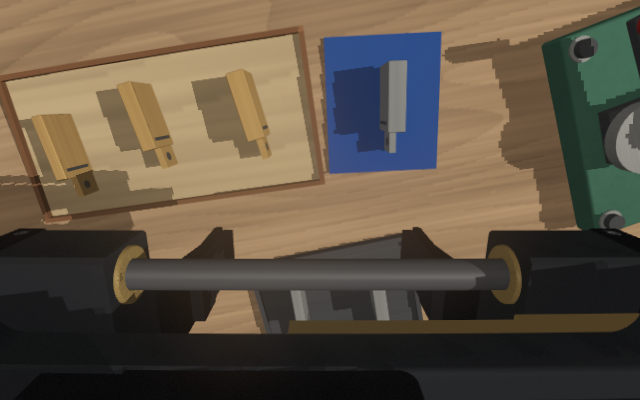

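```bash
python3 - <<'E'
import cv2
im=cv2.imread("pics/w2.png")
cv2.imwrite("pics/w2a.png",cv2.resize(im[60:210,20:180],None,fx=4.5,fy=4,interpolation=cv2.INTER_CUBIC)[:600])
cv2.imwrite("pics/w2b.png",cv2.resize(im[50:170,215:420],None,fx=3.9,fy=3.9,interpolation=cv2.INTER_CUBIC))
E
```

```text
(no output)
```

View pics/w2a.png

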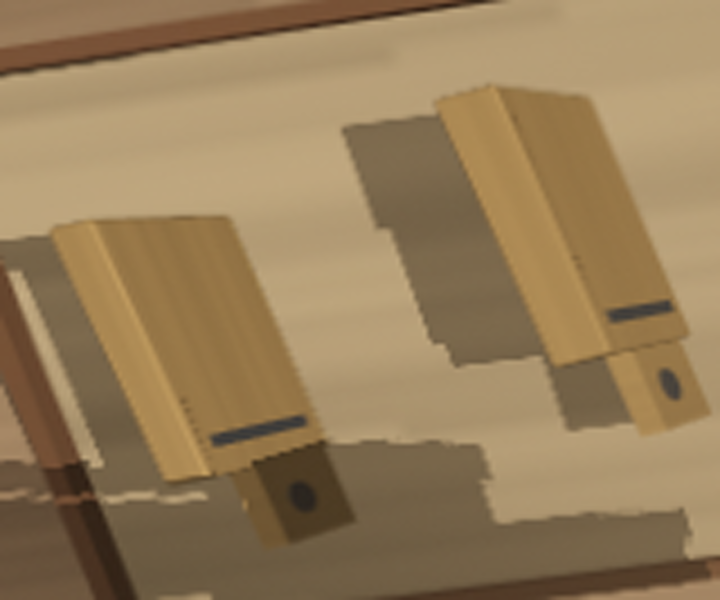

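View pics/w2b.png

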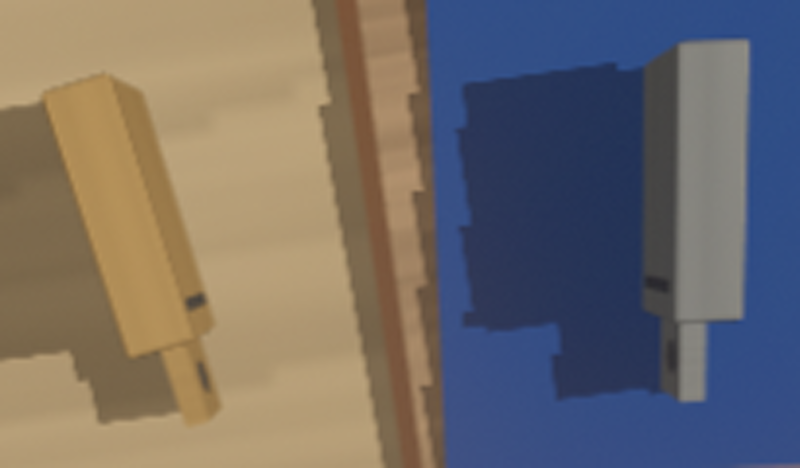

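```bash
python3 - <<'E'
from h import *
c=np.load("w2.npy",allow_pickle=True).item()
P=dict(R=((3.9,3.9,215,50),[(42,93),(105,73),(194,340),(130,357)]),O=((3.9,3.9,215,50),[(679,43),(748,40),(743,319),(675,322)]),
L=((4.5,4,20,60),[(52,228),(95,218),(213,472),(165,482)]),M=((4.5,4,20,60),[(437,100),(492,85),(607,355),(555,365)]))
for k,((sx,sy,ox,oy),p) in P.items():
    p=np.array(p,float); px=np.c_[(p[:,0]+.5)/sx+ox-.5,(p[:,1]+.5)/sy+oy-.5]
    W=onz(c,px,.044)[:,:2]
    d=(W[2]+W[3]-W[0]-W[1])/2; L=np.linalg.norm(d); a=np.degrees(np.arctan2(d[1],d[0]))
    n=np.array([-d[1],d[0]])/L; th=np.abs(((W[1]-W[0])+(W[2]-W[3]))/2@n)
    h=W.mean(0); print(k,"head ctr",h.round(4),"orig",(h+d/L*.01).round(4),"yaw",a.round(1),"len",L.round(4),"thick",th.round(4))
E
```

```text
R head ctr [ 0.5143 -0.2303] orig [ 0.5242 -0.2292] yaw 6.3 len 0.0594 thick 0.0148
O head ctr [ 0.5296 -0.1   ] orig [ 0.5395 -0.1013] yaw -7.6 len 0.0592 thick 0.0151
L head ctr [ 0.5186 -0.4128] orig [ 0.5286 -0.4124] yaw 2.0 len 0.0583 thick 0.01
M head ctr [ 0.5067 -0.3265] orig [ 0.5166 -0.3256] yaw 4.9 len 0.0591 thick 0.0112
```

Request:
move_arm([
  [-1,40,69,-77,-2.4],
  [-1,60,69,-77,-2.4],
  [-1,60,69,-77,-2.4],
  [-1,60,69,-77,-2.4],
])

```text
time: 4.68
position: [0.5208, -0.0934, 0.1444]
tool_rot: [0.048, 0.712, -0.042, 0.699]
ft_force: [-0.2, 0.9, -0.7]
grip_width: 0.0871
```

Request:
move_arm([
  [-1,0,0,0,0],
  [-1,0,0,0,0],
])

```text
time: 4.85
position: [0.5316, -0.1006, 0.1489]
tool_rot: [0.045, 0.705, -0.046, 0.706]
ft_force: [0.4, -0.6, 0.4]
grip_width: 0.0873
```

```bash
cat > st.py <<'E'
from h import *
o=robot.get_obs(); m=R.from_quat(o["tool_rot"]).as_matrix()
print("t",round(o["time"],2),"pos",o["position"].round(4),"tz yaw",np.degrees(np.arctan2(m[1,2],m[0,2])).round(2),"tilt",m[:2,0].round(3),"F",o["ft_force"].round(2),"M",o["moment"].round(3),"w",round(o["grip_width"]*1000,2))
import sys
if len(sys.argv)>3:
    d=np.array([float(v)/1000 for v in sys.argv[1:4]])-o["position"]; print("shift mm",(m.T@d*1000).round(1))
E
python3 st.py 530 -100 42
```

```text
t 4.85 pos [ 0.5316 -0.1006  0.1489] tz yaw -7.4 tilt [ 0.001 -0.001] F [ 0.38 -0.63  0.4 ] M [-0.048  0.027  0.038] w 87.27
shift mm [106.9   0.5  -1.8]
```

Request:
move_arm([
  [-1,35,0,-2,0],
  [-1,70,0,-2,0],
  [-0.6,100,0,-2,0],
  [-0.3,107,0,-2,0],
  [0,107,0,-2,0],
  [1,107,0,-2,0],
  [1,107,0,-2,0],
  [1,107,0,-2,0],
], newtons=5)

```text
time: 5.52
position: [0.5308, -0.1017, 0.0432]
tool_rot: [0.046, 0.704, -0.047, 0.707]
ft_force: [-0.2, -0.5, 0.1]
grip_width: 0.0549
```

```bash
python3 st.py
```

```text
t 5.52 pos [ 0.5308 -0.1017  0.0432] tz yaw -7.49 tilt [ 0.004 -0.002] F [-0.2  -0.46  0.12] M [ 0.027  0.024 -0.021] w 54.93
```

Request:
move_arm([
  [1,0,0,0,0],
  [1,0,0,0,0],
  [1,0,0,0,0],
  [1,0,0,0,0],
  [1,0,0,0,0],
  [1,0,0,0,0],
  [1,0,0,0,0],
  [1,0,0,0,0],
])

```text
time: 6.18
position: [0.5293, -0.101, 0.0413]
tool_rot: [0.046, 0.706, -0.046, 0.706]
ft_force: [0.3, 0.2, 1.2]
grip_width: 0.016
```

```bash
python3 st.py
```

```text
t 6.18 pos [ 0.5293 -0.101   0.0413] tz yaw -7.49 tilt [-0.  0.] F [0.26 0.19 1.2 ] M [ 0.03   0.057 -0.027] w 15.97
```

Request:
move_arm([
  [1,0,0,0,0],
  [1,0,0,0,0],
  [1,0,0,0,0],
  [-0.2,0,0,0,0],
  [-0.2,0,0,0,0],
  [-0.2,0,0,0,0],
  [-0.2,-30,0,0,0],
  [-0.2,-70,0,0,0],
])

```text
time: 6.85
position: [0.5268, -0.1001, 0.1087]
tool_rot: [0.047, 0.709, -0.045, 0.703]
ft_force: [1.2, -0.1, -0.2]
grip_width: 0.0416
```

```bash
python3 st.py 514 -230 42
```

```text
t 6.85 pos [ 0.5268 -0.1001  0.1087] tz yaw -7.5 tilt [-0.008  0.003] F [ 1.24 -0.05 -0.22] M [-0.003 -0.06   0.057] w 41.62
shift mm [  66.3 -130.6    4.9]
```

Request:
move_arm([
  [-0.2,-5,-40,1,-7],
  [-0.2,-5,-80,2,-14],
  [-0.2,-5,-120,3,-14],
  [-0.2,-5,-130,3,-14],
  [-0.2,-5,-130,3,-14],
  [-0.2,-5,-130,3,-14],
])

```text
time: 7.35
position: [0.5147, -0.2304, 0.1159]
tool_rot: [-0.039, 0.706, 0.04, 0.706]
ft_force: [-0.5, 0.5, 0.2]
grip_width: 0.0523
```

```bash
python3 st.py 516 -230 47;python3 - <<'E'
from h import *
c=cam("wrist"); save(c,"w3.png"); 
E
```

```text
t 7.35 pos [ 0.5147 -0.2304  0.1159] tz yaw 6.37 tilt [-0.001  0.001] F [-0.51  0.46  0.18] M [ 0.054  0.017 -0.005] w 52.25
shift mm [68.9  0.2  1.4]
```

View pics/w3.png

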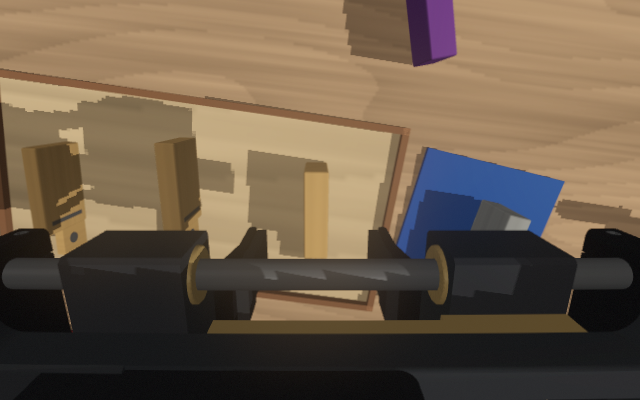

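The blank stands at columns 304–328, rows 165–260, centred between the fingers. The mat bolt is upright at about (500,215).

Request:
move_arm([
  [-0.2,35,0,1,0],
  [-0.2,65,0,1,0],
  [0,69,0,1,0],
  [1,69,0,1,0],
  [1,69,0,1,0],
  [1,69,0,1,0],
  [1,69,0,1,0],
  [1,69,0,1,0],
])

```text
time: 8.07
position: [0.5171, -0.2305, 0.0487]
tool_rot: [-0.041, 0.705, 0.04, 0.707]
ft_force: [0.4, -0.8, 0.9]
grip_width: 0.0196
```

Request:
move_arm([
  [1,0,0,0,0],
  [1,0,0,0,0],
  [1,0,0,0,0],
  [1,0,0,0,0],
])

```text
time: 8.4
position: [0.5171, -0.2308, 0.0485]
tool_rot: [-0.041, 0.705, 0.04, 0.707]
ft_force: [0.3, -0.2, 6.6]
grip_width: 0.016
```

```bash
python3 st.py
```

```text
t 8.4 pos [ 0.5171 -0.2308  0.0485] tz yaw 6.5 tilt [ 0.002 -0.001] F [ 0.28 -0.15  6.65] M [0.158 0.034 0.051] w 15.98
```

Request:
move_arm([
  [1,0,0,0,0],
  [1,0,0,0,0],
  [1,-20,0,0,0],
  [1,-55,0,0,0],
  [1,-90,0,0,0],
  [1,-130,5,5,0],
  [1,-160,20,15,-2],
  [1,-190,40,25,-4],
], newtons=20)

```text
time: 9.07
position: [0.5364, -0.1884, 0.2387]
tool_rot: [-0.065, 0.704, 0.064, 0.704]
ft_force: [0.8, -0.1, -3.8]
grip_width: 0.0157
```

```bash
python3 st.py 660 165 250
```

```text
t 9.07 pos [ 0.5364 -0.1884  0.2387] tz yaw 10.45 tilt [ 0.    -0.001] F [ 0.84 -0.11 -3.8 ] M [ 0.021 -0.007 -0.03 ] w 15.74
shift mm [-11.5 325.1 185.7]
```

Request:
move_arm([
  [1,-5,35,20,0],
  [1,-10,70,40,0],
  [1,-10,105,60,0],
  [1,-10,140,80,0],
  [1,-10,175,100,0],
  [1,-10,210,120,0],
  [1,-10,245,140,0],
  [1,-10,280,160,0],
])

```text
time: 9.73
position: [0.6419, 0.1187, 0.246]
tool_rot: [-0.065, 0.705, 0.065, 0.703]
ft_force: [0.6, -0.1, -3.4]
grip_width: 0.0158
```

Request:
move_arm([
  [1,0,30,15,0],
  [1,0,45,26,0],
  [1,0,45,26,0],
  [1,0,45,26,0],
])

```text
time: 10.07
position: [0.6591, 0.1669, 0.2456]
tool_rot: [-0.066, 0.705, 0.065, 0.703]
ft_force: [-0.5, 0.7, -3.5]
grip_width: 0.0156
```

```bash
python3 st.py; python3 - <<'E'
from h import *
c=cam("wrist"); save(c,"w4.png"); save(c,"w4z.png",(160,20,460,240),2.6); print(c["tw"])
np.save("w4.npy",dict(img=c["image"],K=c["K"],D=c["D"],Rw=c["Rw"],tw=c["tw"]),allow_pickle=True)
E
```

```text
t 10.07 pos [0.6591 0.1669 0.2456] tz yaw 10.65 tilt [-0.003 -0.001] F [-0.55  0.68 -3.48] M [-0.019  0.047  0.029] w 15.59
[0.59041497 0.15451121 0.38286623]
```

View pics/w4.png

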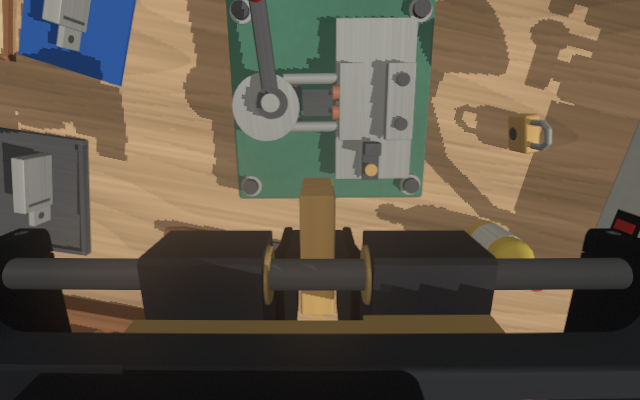

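```bash
python3 - <<'E'
import cv2
im=cv2.imread("pics/w4.png")
cv2.imwrite("pics/w4b.png",cv2.resize(im[0:200,225:440],None,fx=3,fy=3,interpolation=cv2.INTER_CUBIC))
cv2.imwrite("pics/w4c.png",cv2.resize(im[50:200,310:430],None,fx=4,fy=4,interpolation=cv2.INTER_CUBIC))
E
```

```text
(no output)
```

View pics/w4b.png

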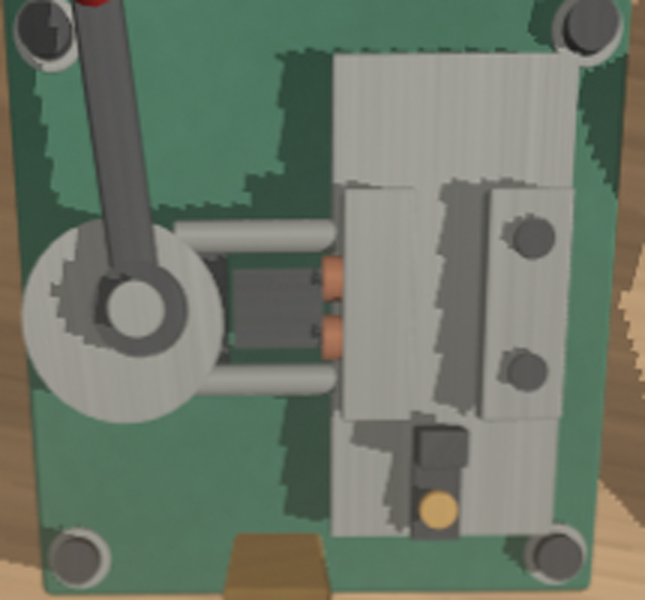

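View pics/w4c.png

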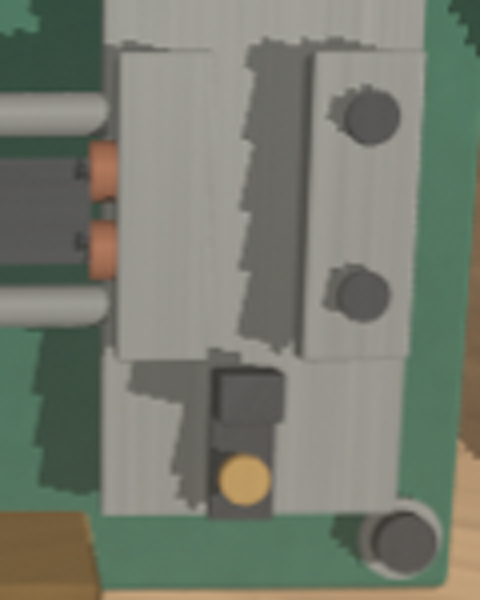

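```bash
python3 - <<'E'
from h import *
c=np.load("w4.npy",allow_pickle=True).item()
def b(p): p=np.atleast_2d(np.array(p,float)); return (p+.5)/3-.5+[225,0]
def cc(p): p=np.atleast_2d(np.array(p,float)); return (p+.5)/4-.5+[310,50]
bed=onz(c,b([(332,54),(580,54),(553,535),(330,535)]),.045)[:,:2]
print("bed",bed.round(4).tolist())
mx=bed[2:].mean(0)-bed[:2].mean(0); print("len",np.linalg.norm(mx),"yaw(left,right)",[np.degrees(np.arctan2(*(bed[j]-bed[i])[::-1])).round(2) for i,j in((0,3),(1,2))],"end edges",[np.degrees(np.arctan2(*(bed[j]-bed[i])[::-1])).round(2)-90 for i,j in((0,1),(3,2))])
mj=onz(c,cc([(122,50),(212,50),(208,358),(118,358)]),.057)[:,:2]
bj=onz(c,cc([(312,50),(425,52),(407,356),(302,354)]),.057)[:,:2]
base=onz(c,b([(45,595),(590,588)]),.03)[:,:2]
st=onz(c,cc([(220,370),(285,370)]),.063)[:,:2]
piv=onz(c,b([(136,309)]),.085)[:,:2]
yaw=np.radians(10.6)
for yaw in [np.radians(10.6)]:
    ex=np.array([np.cos(yaw),np.sin(yaw)]); ey=np.array([-ex[1],ex[0]])
    o=bed.mean(0)
    for n,v in dict(bed=bed,mj=mj,bj=bj,base=base,st=st,piv=piv).items(): print(n,((v-o)@np.c_[ex,ey]*1000).round(1).tolist())
    print("o",o)
E
```

```text
bed [[0.5092, 0.1565], [0.495, 0.2309], [0.642, 0.2603], [0.6561, 0.1854]]
len 0.14975790011108084 yaw(left,right) [np.float64(11.13), np.float64(11.32)] end edges [np.float64(10.819999999999993), np.float64(10.64)]
bed [[-74.7, -38.7], [-75.0, 37.1], [74.8, 38.9], [74.9, -37.3]]
mj [[-35.0, -34.4], [-35.0, -14.0], [34.4, -12.6], [34.4, -34.2]]
bj [[-35.1, 8.8], [-34.8, 34.5], [33.8, 35.2], [33.4, 9.9]]
base [[100.2, -139.4], [97.5, 57.9]]
st [[36.6, -10.5], [36.6, 4.9]]
piv [[1.0, -95.6]]
o [0.5755807  0.20828453]
```

```bash
python3 st.py 554.4 202.1 130
```

```text
t 10.12 pos [0.659  0.1656 0.2457] tz yaw 10.55 tilt [-0.004 -0.001] F [-0.4  -0.32 -3.12] M [0.015 0.012 0.005] w 15.76
shift mm [116.1  55.  -95.7]
```

Request:
move_arm([
  [1,0,20,-35,-0.6],
  [1,20,40,-65,-0.6],
  [1,50,55,-96,-0.6],
  [1,85,55,-96,-0.6],
  [1,112,55,-96,-0.6],
  [1,115,55,-96,-0.6],
  [1,115,55,-96,-0.6],
  [1,115,55,-96,-0.6],
])

```text
time: 10.78
position: [0.5573, 0.2015, 0.1333]
tool_rot: [-0.068, 0.703, 0.068, 0.705]
ft_force: [1.3, 0.1, -3.6]
grip_width: 0.0156
```

```bash
python3 st.py 554.4 202.1 130; python3 - <<'E'
from h import *
c=cam("wrist"); save(c,"w5.png"); print(c["tw"])
np.save("w5.npy",dict(img=c["image"],K=c["K"],D=c["D"],Rw=c["Rw"],tw=c["tw"]),allow_pickle=True)
c=cam("scene"); save(c,"s5.png",(280,190,440,340),4); 
E
```

```text
t 10.78 pos [0.5573 0.2015 0.1333] tz yaw 11.02 tilt [0.002 0.   ] F [ 1.26  0.1  -3.59] M [ 0.061 -0.056 -0.062] w 15.57
shift mm [ 3.3  1.1 -2.7]
[0.48790627 0.18854571 0.27021641]
```

View pics/w5.png

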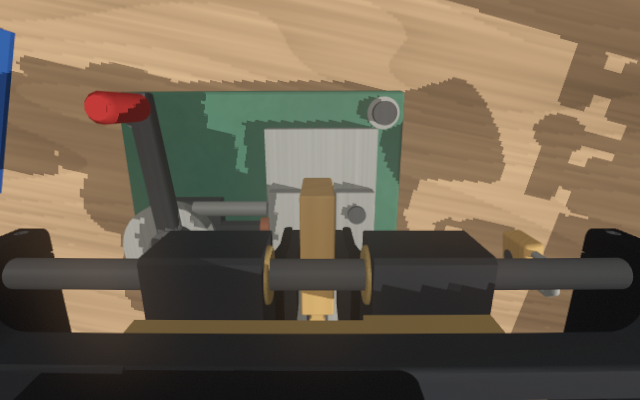

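View pics/s5.png

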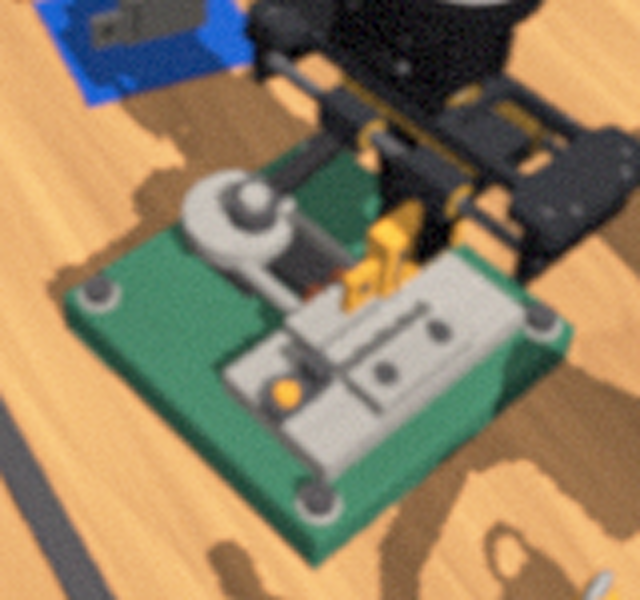

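```bash
python3 - <<'E'
from h import *
c=np.load("w5.npy",allow_pickle=True).item()
yaw=np.radians(11.1); ex=np.array([np.cos(yaw),np.sin(yaw)]); ey=np.array([-ex[1],ex[0]]); o=np.array([.5756,.2083])
def p(x,y,z): return proj(c,[np.r_[o+ex*x/1e3+ey*y/1e3,z]])[0].round(1).tolist()
print("bed -x corners",p(-75,-38,.045),p(-75,38,.045),"mj face",p(-35,-13.3,.057),p(-35,-35,.057),"bj",p(-35,9.3,.057),p(-35,34.5,.057))
im=c["img"][...,::-1]
cv2.imwrite("pics/w5z.png",cv2.resize(im[115:260,250:400],None,fx=4,fy=4,interpolation=cv2.INTER_CUBIC))
E
```

```text
bed -x corners [262.9, 128.6] [378.4, 128.4] mj face [300.5, 192.0] [267.3, 192.0] bj [335.0, 191.9] [373.6, 191.8]
```

View pics/w5z.png

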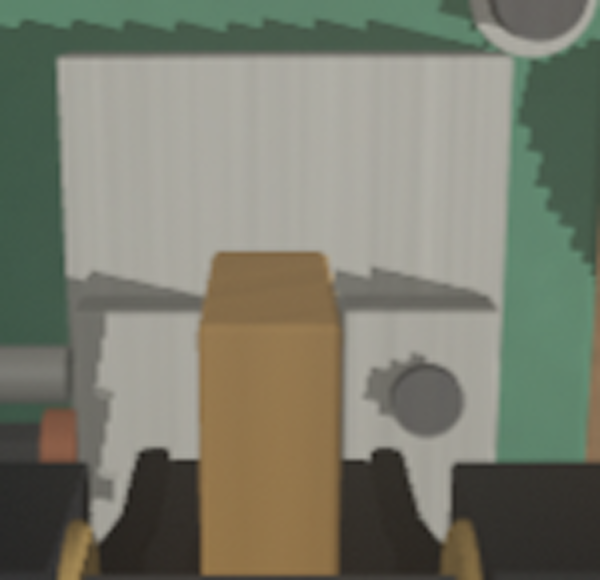

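```bash
python3 - <<'E'
from h import *
c=np.load("w5.npy",allow_pickle=True).item()
yaw=np.radians(11.1); ex=np.array([np.cos(yaw),np.sin(yaw)]); ey=np.array([-ex[1],ex[0]]); o=np.array([.5756,.2083])
f=lambda q,z:((onz(c,(np.array(q,float)+.5)/4-.5+[250,115],z)[:,:2]-o)@np.c_[ex,ey]*1000).round(1)
print("blank rear bottom",f([(212,254),(330,254)],.0888)); print("rear top",f([(200,325),(342,325)],.1288))
print("bed",f([(57,56),(512,56)],.045)); print("jaw",f([(105,311),(80,311),(497,309)],.057))
p=robot.get_obs()["position"][:2]; print("tcp",(p-o)@np.c_[ex,ey]*1000)
E
```

```text
blank rear bottom [[-51.  -10.4]
 [-51.    5.8]]
rear top [[-51.7 -10.1]
 [-51.7   5.4]]
bed [[-75.  -37.4]
 [-74.9  37.5]]
jaw [[-34.7 -29.4]
 [-34.8 -33.5]
 [-35.   34.7]]
tcp [-18.50063939  -2.8223558 ]
```

Request:
move_arm([
  [1,0,0.5,-4,0],
  [1,20,0.5,-4,0],
  [1,30,0.5,-4,0],
  [1,34,0.5,-4,0],
  [1,34,0.5,-4,0],
  [1,34,0.5,-4,0],
])

```text
time: 11.38
position: [0.5519, 0.2022, 0.0984]
tool_rot: [-0.068, 0.704, 0.068, 0.704]
ft_force: [0.9, -0.5, -3.5]
grip_width: 0.0159
```

```bash
cat > j.py <<'E'
from h import *
yaw=np.radians(11.1); ex=np.array([np.cos(yaw),np.sin(yaw)]); ey=np.array([-ex[1],ex[0]]); o=np.array([.5756,.2083])
b=robot.get_obs(); f=b["ft_force"][:2]@np.c_[ex,ey]; print("t",round(b["time"],2),"tcp jig",((b["position"][:2]-o)@np.c_[ex,ey]*1000).round(1),"z",b["position"][2].round(4),"Fjig",f.round(2),"Fz",b["ft_force"][2].round(2),"M",b["moment"].round(3),"w",b["grip_width"].round(4))
E
python3 j.py; python3 st.py
```

```text
t 11.38 pos [0.5519 0.2022 0.0984] tz yaw 11.11 tilt [ 0. -0.] F [ 0.89 -0.46 -3.47] M [-0.007  0.021  0.04 ] w 15.89Traceback (most recent call last):
  File "j.py", line 3, in <module>
    b=robot.get_obs(); f=b["ft_force"][:2]@np.c_[ex,ey]; print("t",round(b["time"],2),"tcp jig",((b["position"][:2]-o)@np.c_[ex,ey]*1000).round(1),"z",b["position"][2].round(4),"Fjig",f.round(2),"Fz",b["ft_force"][2].round(2),"M",b["moment"].round(3),"w",b["grip_width"].round(4))
                                                                                                                                                                                                                                                               ^^^^^^^^^^^^^^^^^^^^^
AttributeError: 'float' object has no attribute 'round'
```

Request:
move_arm([
  [1,4,0,0,0],
  [1,7,0,0,0],
  [1,8,0,0,0],
  [1,8,0,0,0],
])

```text
time: 11.72
position: [0.5516, 0.2021, 0.09]
tool_rot: [-0.068, 0.704, 0.068, 0.704]
ft_force: [-0.3, 0.1, -3.6]
grip_width: 0.0161
```

```bash
sed -i 's/b\["grip_width"\].round(4)/round(b["grip_width"],4)/' j.py; python3 j.py
```

```text
t 11.72 tcp jig [-24.7  -1.5] z 0.09 Fjig [-0.32  0.13] Fz -3.59 M [0.079 0.004 0.01 ] w 0.0161
```

Request:
move_arm([
  [1,0.5,0,0,0],
  [1,1,0,0,0],
  [1,1,0,0,0],
])

```text
time: 11.97
position: [0.5519, 0.2022, 0.0895]
tool_rot: [-0.068, 0.704, 0.068, 0.704]
ft_force: [0.2, 0.9, -2.5]
grip_width: 0.0161
```

```bash
python3 j.py
```

```text
t 11.97 tcp jig [-24.4  -1.5] z 0.0895 Fjig [0.37 0.86] Fz -2.55 M [ 0.045  0.089 -0.014] w 0.0161
```

Request:
move_arm([
  [1,0.5,0,0,0],
  [1,0.8,0,0,0],
  [1,0.8,0,0,0],
])

```text
time: 12.22
position: [0.552, 0.2022, 0.0895]
tool_rot: [-0.068, 0.704, 0.068, 0.704]
ft_force: [-1.7, -0.2, 3.8]
grip_width: 0.0156
```

```bash
python3 j.py
```

```text
t 12.22 tcp jig [-24.4  -1.5] z 0.0895 Fjig [-1.72  0.13] Fz 3.84 M [-0.018  0.392  0.024] w 0.0156
```

Request:
move_arm([
  [1,-0.5,0,1,0],
  [1,-0.5,0,3,0],
  [1,-0.5,0,5,0],
  [1,-0.5,0,7,0],
  [1,-0.5,0,9,0],
  [1,-0.5,0,9,0],
])

```text
time: 12.72
position: [0.5596, 0.2038, 0.0895]
tool_rot: [-0.069, 0.705, 0.068, 0.703]
ft_force: [-3.8, -0.4, 6.6]
grip_width: 0.0158
```

```bash
python3 j.py
```

```text
t 12.72 tcp jig [-16.6  -1.3] z 0.0895 Fjig [-3.8   0.35] Fz 6.65 M [-0.048  0.654  0.006] w 0.0158
```

Request:
move_arm([
  [1,-0.6,0,0.5,0],
  [1,-0.7,0,1,0],
  [1,-0.7,0,1.5,0],
  [1,-0.7,0,2,0],
])

```text
time: 13.05
position: [0.5621, 0.2042, 0.0895]
tool_rot: [-0.068, 0.704, 0.068, 0.703]
ft_force: [-2.6, -0.1, 2.0]
grip_width: 0.0158
```

```bash
python3 j.py
```

```text
t 13.05 tcp jig [-14.1  -1.4] z 0.0895 Fjig [-2.58  0.45] Fz 1.96 M [-0.032  0.455 -0.007] w 0.0158
```

Request:
move_arm([
  [1,-0.2,0,0.5,0],
  [1,-0.2,0,1,0],
  [1,-0.2,0,1.5,0],
])

```text
time: 13.3
position: [0.5643, 0.2045, 0.0895]
tool_rot: [-0.068, 0.704, 0.068, 0.704]
ft_force: [-0.8, 0.2, -1.2]
grip_width: 0.0157
```

```bash
python3 j.py
```

```text
t 13.3 tcp jig [-11.8  -1.5] z 0.0895 Fjig [-0.79  0.37] Fz -1.21 M [0.03  0.218 0.053] w 0.0157
```

Request:
move_arm([
  [1,0,0,0.4,0],
  [1,0,0,0.8,0],
  [1,0,0,0.8,0],
])

```text
time: 13.55
position: [0.5653, 0.2047, 0.0896]
tool_rot: [-0.068, 0.704, 0.068, 0.704]
ft_force: [-0.1, -0.7, -3.2]
grip_width: 0.0156
```

```bash
python3 j.py
```

```text
t 13.55 tcp jig [-10.8  -1.5] z 0.0896 Fjig [-0.24 -0.63] Fz -3.24 M [0.036 0.036 0.03 ] w 0.0156
```

Request:
move_arm([
  [1,0.2,0,0.4,0],
  [1,0.2,0,0.8,0],
  [1,0.2,0,1.2,0],
  [1,0.2,0,1.2,0],
])

```text
time: 13.88
position: [0.5659, 0.2049, 0.0895]
tool_rot: [-0.068, 0.704, 0.068, 0.704]
ft_force: [-0.3, -1.3, -2.9]
grip_width: 0.016
```

```bash
python3 j.py
```

```text
t 13.88 tcp jig [-10.1  -1.5] z 0.0895 Fjig [-0.51 -1.25] Fz -2.95 M [ 0.038  0.089 -0.004] w 0.016
```

Request:
move_arm([
  [1,0,0,0.4,0],
  [1,0,0,0.8,0],
  [1,0,0,0.8,0],
])

```text
time: 14.13
position: [0.566, 0.2049, 0.0896]
tool_rot: [-0.069, 0.704, 0.068, 0.703]
ft_force: [-2.6, -0.9, -1.7]
grip_width: 0.0157
```

```bash
python3 j.py
```

```text
t 14.13 tcp jig [-10.1  -1.5] z 0.0896 Fjig [-2.76 -0.35] Fz -1.74 M [-0.069  0.403 -0.084] w 0.0157
```

Request:
move_arm([
  [1,0.2,0,0.3,0],
  [1,0.2,0,0.5,0],
  [1,0.2,0,0.5,0],
  [1,0.2,0,0.5,0],
])

```text
time: 14.47
position: [0.566, 0.2049, 0.0895]
tool_rot: [-0.069, 0.705, 0.068, 0.703]
ft_force: [-5.3, -1.1, 1.8]
grip_width: 0.0158
```

```bash
python3 j.py; python3 st.py
```

```text
t 14.47 tcp jig [-10.   -1.5] z 0.0895 Fjig [-5.41 -0.08] Fz 1.77 M [-0.193  0.792 -0.053] w 0.0158
t 14.47 pos [0.566  0.2049 0.0895] tz yaw 11.12 tilt [-0.003 -0.001] F [-5.29 -1.12  1.77] M [-0.193  0.792 -0.053] w 15.78
```

Request:
move_arm([
  [0.8,0,0,0,0],
  [0.4,0,0,0,0],
  [0.1,0,0,0,0],
  [0.1,0,0,0,0],
  [0.1,-15,0,0,0],
  [0.1,-50,0,0,0],
  [0.1,-85,0,0,0],
  [0.1,-100,0,25,0],
])

```text
time: 15.13
position: [0.5902, 0.2102, 0.1935]
tool_rot: [-0.069, 0.703, 0.069, 0.704]
ft_force: [0.3, -0.0, 0.6]
grip_width: 0.0387
```

Request:
move_arm([
  [0.1,-10,0,40,0],
  [0.1,-10,0,75,0],
  [0.1,-10,0,90,0],
  [0.1,-10,0,90,0],
])

```text
time: 15.47
position: [0.685, 0.2277, 0.2003]
tool_rot: [-0.068, 0.701, 0.068, 0.707]
ft_force: [-0.3, 0.1, 0.3]
grip_width: 0.0393
```

```bash
python3 j.py; python3 - <<'E'
from h import *
c=cam("wrist"); save(c,"w6.png")
np.save("w6.npy",dict(img=c["image"],K=c["K"],D=c["D"],Rw=c["Rw"],tw=c["tw"]),allow_pickle=True)
im=c["image"][...,::-1]
cv2.imwrite("pics/w6z.png",cv2.resize(im[0:210,220:440],None,fx=3,fy=2.85,interpolation=cv2.INTER_CUBIC))
for r in robot.regions_of(c,"lever_grip")[:2]: print(r["p"],r["bbox"])
E
```

```text
t 15.47 tcp jig [111.1  -2. ] z 0.2003 Fjig [-0.29  0.16] Fz 0.33 M [ 0.02   0.01  -0.009] w 0.0393
0.6 [146.0, 0.8, 228.8, 96.8]
```

View pics/w6.png

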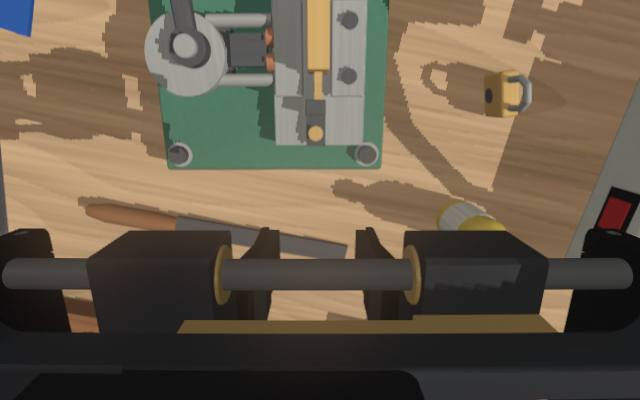

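View pics/w6z.png

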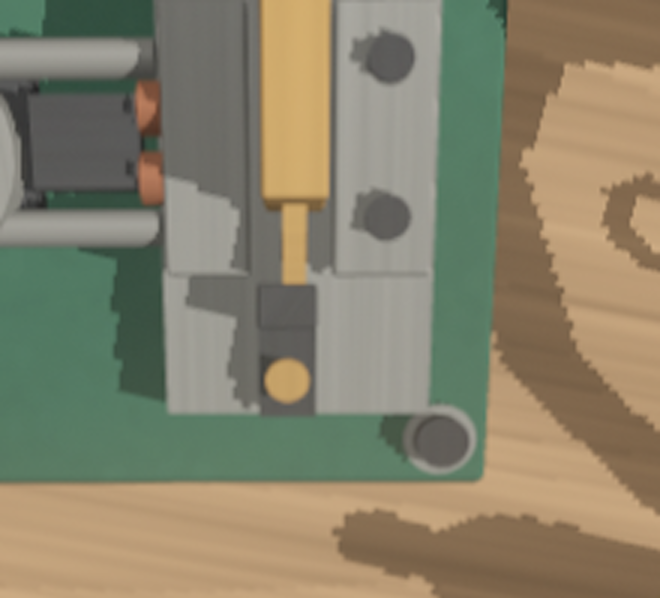

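```bash
python3 - <<'E'
from h import *
c=np.load("w5.npy",allow_pickle=True).item()
im=c["img"][...,::-1]
cv2.imwrite("pics/w5g.png",cv2.resize(im[75:245,70:220],None,fx=4,fy=3.5,interpolation=cv2.INTER_CUBIC))
ex=np.array([np.cos(.1937),np.sin(.1937)]); ey=np.array([-ex[1],ex[0]]); o=np.array([.5756,.2083])
for a in (0,.05,.1,.15):
    g=np.array([-90*np.cos(a),-95.6-90*np.sin(a)])/1e3; w=o+ex*g[0]+ey*g[1]
    print(a,w.round(4),proj(c,[np.r_[w,.108],np.r_[w,.09],np.r_[w,.071]]).round(1).tolist())
E
```

```text
0 [0.5057 0.0972] [[118.2, 105.8], [137.8, 105.6], [154.7, 105.6]]
0.05 [0.5067 0.0928] [[108.7, 106.1], [129.3, 105.9], [147.0, 105.8]]
0.1 [0.5079 0.0884] [[99.4, 106.9], [120.9, 106.7], [139.3, 106.5]]
0.15 [0.5093 0.0842] [[90.3, 108.2], [112.6, 107.8], [131.8, 107.5]]
```

View pics/w5g.png

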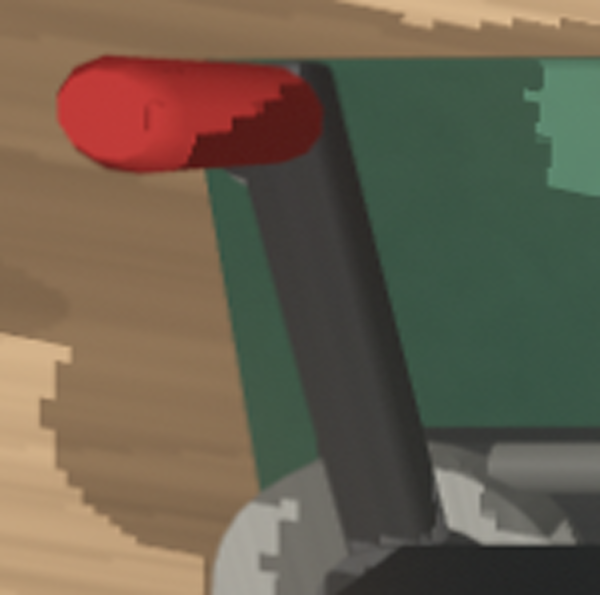

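```bash
python3 st.py 508.3 88.5 170
```

```text
t 15.57 pos [0.6802 0.2273 0.1989] tz yaw 11.1 tilt [-0.  0.] F [-0.37 -0.91 -0.25] M [ 0.015  0.048 -0.026] w 39.07
shift mm [  29.  -103.1 -195.4]
```

Request:
move_arm([
  [0.1,5,-20,-35,-3],
  [0.1,10,-38,-70,-6],
  [0.1,15,-55,-105,-6],
  [0.1,20,-75,-140,-6],
  [0.1,29,-92,-175,-6],
  [0.1,29,-103,-195,-6],
  [0.1,29,-103,-195,-6],
  [0.1,29,-103,-195,-6],
])

```text
time: 16.23
position: [0.5066, 0.0882, 0.1707]
tool_rot: [-0.104, 0.7, 0.105, 0.699]
ft_force: [0.3, -0.0, 0.1]
grip_width: 0.0388
```

```bash
python3 st.py 508.3 88.5 105; python3 - <<'E'
from h import *
c=cam("wrist"); save(c,"w7.png")
E
```

```text
t 16.23 pos [0.5066 0.0882 0.1707] tz yaw 17.02 tilt [-0.001  0.   ] F [ 0.34 -0.02  0.08] M [ 0.02  -0.032 -0.002] w 38.83
shift mm [65.7 -0.3  1.8]
```

View pics/w7.png

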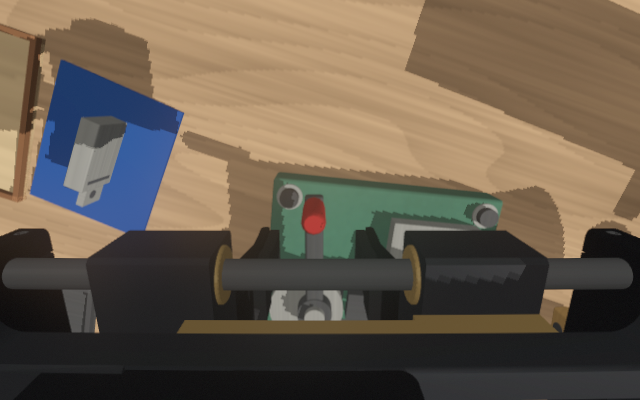

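Request:
move_arm([
  [0.1,30,-0.5,1.5,0],
  [0.1,60,-0.5,1.5,0],
  [0.1,66,-0.5,1.5,0],
  [0.5,66,-0.5,1.5,0],
  [1,66,-0.5,1.5,0],
  [1,66,-0.5,1.5,0],
  [1,66,-0.5,1.5,0],
  [1,66,-0.5,1.5,0],
], newtons=20)

```text
time: 16.95
position: [0.5115, 0.0882, 0.1058]
tool_rot: [-0.106, 0.698, 0.105, 0.7]
ft_force: [1.3, -0.8, 1.6]
grip_width: 0.0154
```

```bash
cat > l.py <<'E'
from h import *
import sys
yaw=np.radians(11.2); ex=np.array([np.cos(yaw),np.sin(yaw)]); ey=np.array([-ex[1],ex[0]]); o=np.array([.5756,.2083])
piv=o+ex*.0005+ey*-.0962
b=robot.get_obs(); p=b["position"]; d=p[:2]-piv; r=np.linalg.norm(d)
a=np.arctan2(-(d@ey),-(d@ex)); t=np.array([-d[1],d[0]])/r; f=b["ft_force"][:2]
m=R.from_quat(b["tool_rot"]).as_matrix(); ty=np.degrees(np.arctan2(m[1,2],m[0,2]))
print("t",round(b["time"],2),"ang",a.round(4),"r",(r*1000).round(1),"z",p[2].round(4),"Ftan(res)",(-f@t).round(2),"Frad",(f@d/r).round(2),"Fz",b["ft_force"][2].round(2),"yaw",ty.round(1),"w",round(b["grip_width"]*1000,1),"Mz",b["moment"][2].round(3))
if len(sys.argv)>1:
  for s in sys.argv[1:]:
    A=float(s); g=piv+.09*(-ex*np.cos(A)-ey*np.sin(A)); q=np.r_[g,p[2]]-p; s_=m.T@q*1000
    print(A,"shift",s_.round(1),"turn",-(np.degrees(yaw+A)-ty).round(1))
E
python3 l.py 0.2 0.3 .4 .5 .6 .7
```

```text
t 16.95 ang 0.1051 r 87.2 z 0.1058 Ftan(res) -1.13 Frad -1.01 Fz 1.55 yaw 17.2 w 15.4 Mz 0.028
0.2 shift [ 0.  -8.5 -2.4] turn -5.5
0.3 shift [  0.  -17.4  -1.1] turn -11.2
0.4 shift [  0.1 -26.2   1.1] turn -17.0
0.5 shift [  0.1 -34.6   4.1] turn -22.7
0.6 shift [  0.1 -42.7   8. ] turn -28.4
0.7 shift [  0.1 -50.4  12.7] turn -34.1
```

Request:
move_arm([
  [1,0,-6.7,-1.5,-4.4],
  [1,0,-13.8,-1,-9],
  [1,0,-20.9,0,-13.6],
  [1,0,-27.8,1.6,-18.1],
  [1,0,-34.6,4.1,-22.7],
  [1,0,-34.6,4.1,-22.7],
])

```text
time: 17.45
position: [0.5279, 0.0573, 0.1058]
tool_rot: [-0.241, 0.662, 0.241, 0.668]
ft_force: [3.4, 3.9, -1.2]
grip_width: 0.0152
```

```bash
python3 l.py 0.6 .65 .7 .75 .8
```

```text
t 17.45 ang 0.5082 r 87.7 z 0.1058 Ftan(res) 0.82 Frad -5.13 Fz -1.23 yaw 39.8 w 15.2 Mz 0.035
0.6 shift [ 0.  -8.3 -1.9] turn -5.7
0.65 shift [  0.  -12.7  -1.3] turn -8.6
0.7 shift [  0.1 -17.2  -0.5] turn -11.5
0.75 shift [  0.1 -21.5   0.5] turn -14.3
0.8 shift [  0.1 -25.9   1.7] turn -17.2
```

Request:
move_arm([
  [1,0,-4.3,0,-3],
  [1,0,-8.3,0,-5.7],
  [1,0,-12.7,0.5,-8.6],
  [1,0,-17.2,1.2,-11.5],
])

```text
time: 17.78
position: [0.5384, 0.0467, 0.1058]
tool_rot: [-0.305, 0.635, 0.306, 0.64]
ft_force: [4.3, 9.7, 0.5]
grip_width: 0.0156
```

```bash
python3 l.py 0.75 .8 .85 .9
```

```text
t 17.78 ang 0.6785 r 87.8 z 0.1058 Ftan(res) 2.97 Frad -10.18 Fz 0.49 yaw 51.3 w 15.6 Mz -0.085
0.75 shift [-0.  -6.4 -2.1] turn -2.9
0.8 shift [  0.  -10.9  -1.7] turn -5.8
0.85 shift [  0.  -15.3  -1.2] turn -8.6
0.9 shift [  0.  -19.8  -0.4] turn -11.5
```

Request:
move_arm([
  [1,0,-2.2,1,-1.4],
  [1,0,-4.5,1.2,-2.9],
  [1,0,-6.7,1.4,-4.3],
  [1,0,-9,1.6,-5.8],
])

```text
time: 18.12
position: [0.5449, 0.0418, 0.1057]
tool_rot: [-0.337, 0.62, 0.338, 0.623]
ft_force: [0.5, 6.6, 2.4]
grip_width: 0.0154
```

```bash
python3 l.py .85 .9
```

```text
t 18.12 ang 0.7709 r 87.8 z 0.1057 Ftan(res) 3.33 Frad -5.69 Fz 2.45 yaw 57.0 w 15.4 Mz -0.235
0.85 shift [-0.  -7.1 -2.2] turn -2.9
0.9 shift [ -0.  -11.5  -1.8] turn -5.7
```

Request:
move_arm([
  [1,0,-2.2,0.6,-1.4],
  [1,0,-4.4,0.7,-2.9],
  [1,0,-6.6,0.9,-4.3],
])

```text
time: 18.37
position: [0.5502, 0.0385, 0.1057]
tool_rot: [-0.36, 0.608, 0.362, 0.609]
ft_force: [-2.5, 4.8, 4.7]
grip_width: 0.0154
```

```bash
python3 l.py .9
```

```text
t 18.37 ang 0.8415 r 87.7 z 0.1057 Ftan(res) 4.57 Frad -2.91 Fz 4.68 yaw 61.4 w 15.4 Mz -0.182
0.9 shift [-0.  -5.2 -2.3] turn -1.4
```

Request:
move_arm([
  [1,-0.4,-1.8,0.3,-1.2],
  [1,-0.4,-3.6,0.4,-2.4],
])

```text
time: 18.53
position: [0.5534, 0.0367, 0.1057]
tool_rot: [-0.373, 0.6, 0.374, 0.601]
ft_force: [-1.3, 4.7, 4.6]
grip_width: 0.0152
```

```bash
python3 l.py
```

```text
t 18.53 ang 0.8845 r 87.7 z 0.1057 Ftan(res) 3.35 Frad -3.57 Fz 4.57 yaw 63.8 w 15.2 Mz -0.208
```

Request:
move_arm([
  [1,-0.4,-1.8,0.3,-1.2],
  [1,-0.4,-3.6,0.4,-2.4],
])

```text
time: 18.7
position: [0.5564, 0.0354, 0.1056]
tool_rot: [-0.387, 0.594, 0.385, 0.591]
ft_force: [-5.4, -2.6, 7.3]
grip_width: 0.0157
```

```bash
python3 l.py; python3 -c "
from h import *
print(robot.get_obs()['q'].round(3))"
```

```text
t 18.7 ang 0.9215 r 87.4 z 0.1056 Ftan(res) 3.7 Frad 4.67 Fz 7.32 yaw 66.2 w 15.7 Mz -0.098
[-0.134  0.643  1.718 -0.007  0.782 -2.855]
```

Request:
move_arm([
  [1,-0.3,0,0,5],
  [1,-0.5,0,0,10],
  [1,-0.5,0,0,12],
])

```text
time: 18.95
position: [0.5575, 0.0352, 0.1057]
tool_rot: [-0.323, 0.631, 0.32, 0.629]
ft_force: [-0.2, 2.0, 1.0]
grip_width: 0.0155
```

```bash
sed -i 's/\.09\*(/.0876*(/' l.py; python3 l.py .95 1.0; python3 -c "
from h import *
o=robot.get_obs();print(o['q'].round(3),o['ft_force'],o['moment'])"
```

```text
t 18.95 ang 0.9335 r 87.2 z 0.1057 Ftan(res) 1.05 Frad -1.74 Fz 1.0 yaw 54.0 w 15.5 Mz 0.198
0.95 shift [ 0.  -1.5 -0.1] turn -11.6
1.0 shift [ 0.  -5.8  0.9] turn -14.5
[-0.134  0.643  1.717 -0.008  0.781 -2.643] [-0.20565619  2.02377006  0.99620608] [0.38329094 0.20348607 0.19825732]
```

Request:
move_arm([
  [1,0,-1.5,0.3,0],
  [1,0,-3,0.6,0],
])

```text
time: 19.12
position: [0.5577, 0.035, 0.1056]
tool_rot: [-0.322, 0.632, 0.322, 0.627]
ft_force: [-6.2, 3.4, 8.3]
grip_width: 0.0158
```

```bash
python3 l.py 1.0 1.05
```

```text
t 19.12 ang 0.937 r 87.2 z 0.1056 Ftan(res) 7.06 Frad -0.43 Fz 8.28 yaw 54.2 w 15.8 Mz 0.178
1.0 shift [-0.  -5.5  0.8] turn -14.3
1.05 shift [-0.  -9.7  2. ] turn -17.1
```

Request:
move_arm([
  [1,0,0,0,0],
  [1,0,0,0,0],
])

```text
time: 19.28
position: [0.5579, 0.035, 0.1057]
tool_rot: [-0.323, 0.632, 0.322, 0.627]
ft_force: [-5.9, 2.1, 5.7]
grip_width: 0.0152
```

```bash
python3 l.py; python3 - <<'E'
from h import *
c=cam("scene"); save(c,"s8.png",(280,190,440,340),4)
c=cam("top"); save(c,"t8.png",(200,140,320,260),5)
E
```

```text
t 19.28 ang 0.9385 r 87.2 z 0.1057 Ftan(res) 6.27 Frad 0.56 Fz 5.72 yaw 54.2 w 15.2 Mz 0.131
```

View pics/s8.png

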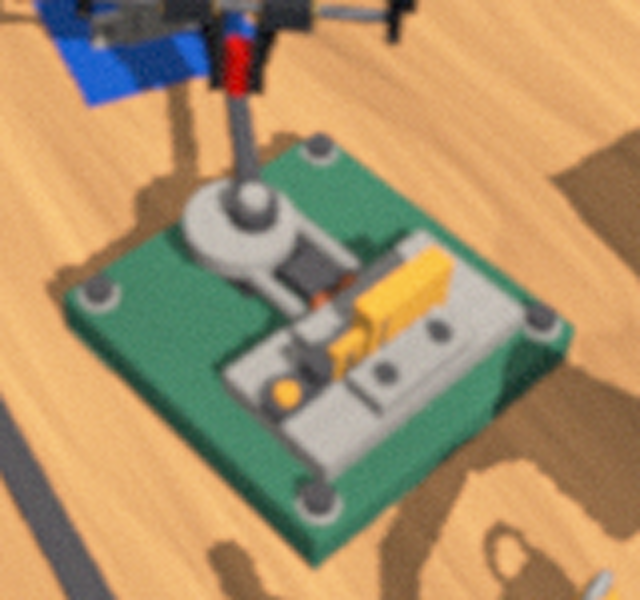

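View pics/t8.png

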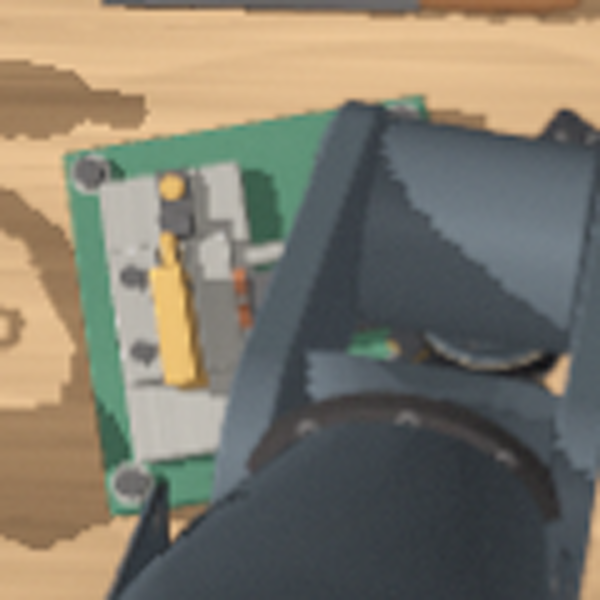

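Request:
move_arm([
  [1,0,-0.8,0.2,0],
  [1,0,-0.8,0.2,0],
])

```text
time: 19.55
position: [0.5581, 0.0349, 0.1057]
tool_rot: [-0.322, 0.632, 0.322, 0.627]
ft_force: [-6.5, 3.4, 7.0]
grip_width: 0.0153
```

```bash
python3 l.py
```

```text
t 19.55 ang 0.9415 r 87.2 z 0.1057 Ftan(res) 7.34 Frad -0.37 Fz 7.04 yaw 54.2 w 15.3 Mz 0.089
```

Request:
move_arm([
  [1,0,-0.5,0.1,0],
  [1,0,-0.8,0.2,0],
])

```text
time: 19.72
position: [0.5585, 0.0346, 0.1056]
tool_rot: [-0.322, 0.632, 0.323, 0.626]
ft_force: [-6.9, 2.4, 8.8]
grip_width: 0.0153
```

```bash
python3 l.py
```

```text
t 19.72 ang 0.9466 r 87.3 z 0.1056 Ftan(res) 7.27 Frad 0.68 Fz 8.76 yaw 54.2 w 15.3 Mz 0.145
```

Request:
move_arm([
  [1,-0.3,-0.5,0.1,0],
  [1,-0.3,-1.0,0.2,0],
])

```text
time: 19.88
position: [0.559, 0.0344, 0.1056]
tool_rot: [-0.322, 0.633, 0.323, 0.626]
ft_force: [-6.7, 3.1, 6.3]
grip_width: 0.0157
```

```bash
python3 l.py
```

```text
t 19.88 ang 0.9527 r 87.4 z 0.1056 Ftan(res) 7.37 Frad -0.07 Fz 6.26 yaw 54.2 w 15.7 Mz 0.133
```

Request:
move_arm([
  [1,0,-0.6,0.1,0],
  [1,0,-1.3,0.3,0],
  [1,0,-1.3,0.3,0],
])

```text
time: 20.13
position: [0.56, 0.0338, 0.1056]
tool_rot: [-0.322, 0.633, 0.323, 0.626]
ft_force: [-7.3, 2.5, 7.2]
grip_width: 0.0153
```

```bash
python3 l.py
```

```text
t 20.13 ang 0.9668 r 87.4 z 0.1056 Ftan(res) 7.73 Frad 0.62 Fz 7.17 yaw 54.2 w 15.3 Mz 0.082
```

Request:
move_arm([
  [1,-0.4,0.8,-0.2,0],
  [1,-0.6,1.4,-0.3,0],
  [0.7,-0.6,1.4,-0.3,0],
  [0.1,-0.6,1.4,-0.3,0],
  [0.1,-0.6,1.4,-0.3,0],
  [0.1,-20,1.4,-0.3,0],
  [0.1,-55,1.4,-0.3,0],
  [0.1,-90,1.4,-0.3,0],
])

```text
time: 20.8
position: [0.5638, 0.0335, 0.1964]
tool_rot: [-0.323, 0.63, 0.32, 0.629]
ft_force: [0.2, -0.6, -0.4]
grip_width: 0.0367
```

```bash
python3 l.py; python3 st.py 690 215 220
```

```text
t 20.8 ang 1.0081 r 86.3 z 0.1964 Ftan(res) -0.34 Frad 0.47 Fz -0.4 yaw 54.1 w 36.7 Mz 0.006
t 20.8 pos [0.5638 0.0335 0.1964] tz yaw 54.08 tilt [ 0.001 -0.004] F [ 0.15 -0.56 -0.4 ] M [0.044 0.005 0.006] w 36.66
shift mm [-24.2   4.2 221. ]
```

Request:
move_arm([
  [0.1,-24,0,30,7],
  [0.1,-24,0,60,14],
  [0.1,-24,0,95,21],
  [0.1,-24,0,130,28],
  [0.1,-24,0,165,35],
  [0.1,-24,2,200,42],
  [0.1,-24,4,221,43],
  [0.1,-24,4,221,43],
])

```text
time: 21.47
position: [0.6928, 0.2198, 0.2197]
tool_rot: [-0.07, 0.701, 0.069, 0.706]
ft_force: [0.5, -0.4, 0.4]
grip_width: 0.0393
```

```bash
python3 st.py; python3 - <<'E'
from h import *
c=cam("wrist");c=cam("wrist"); save(c,"w9.png")
np.save("w9.npy",dict(img=c["image"],K=c["K"],D=c["D"],Rw=c["Rw"],tw=c["tw"]),allow_pickle=True)
im=c["image"][...,::-1]
cv2.imwrite("pics/w9z.png",cv2.resize(im[0:150,230:400],None,fx=4,fy=4,interpolation=cv2.INTER_CUBIC))
c=cam("top"); save(c,"t9.png",(140,120,500,310),2.2)
E
```

```text
t 21.47 pos [0.6928 0.2198 0.2197] tz yaw 11.27 tilt [ 0.008 -0.001] F [ 0.5  -0.37  0.39] M [ 0.006 -0.001  0.043] w 39.28
```

View pics/w9.png

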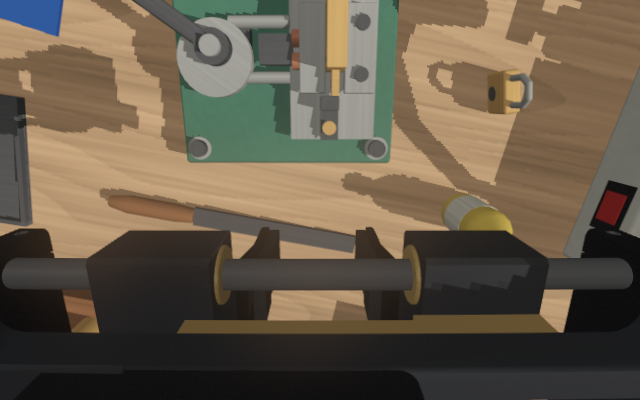

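View pics/w9z.png

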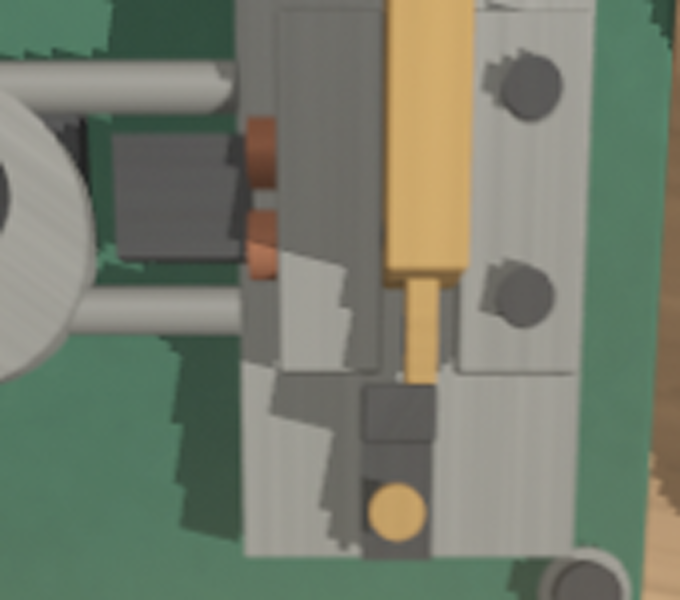

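View pics/t9.png

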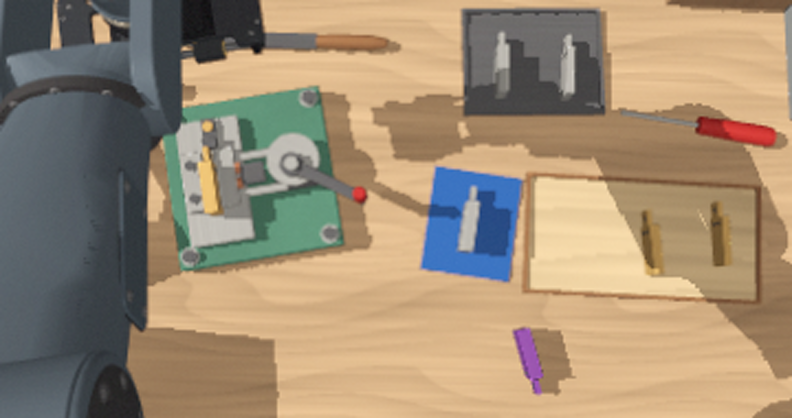

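```bash
python3 - <<'E'
from h import *
c=np.load("w9.npy",allow_pickle=True).item()
ex=np.array([np.cos(.1955),np.sin(.1955)]); ey=np.array([-ex[1],ex[0]]); o=np.array([.5756,.2083])
f=lambda q,z:((onz(c,(np.array(q,float)+.5)/4-.5+[230,0],z)[:,:2]-o)@np.c_[ex,ey]*1000).round(1).tolist()
print("tail end top",f([(406,384),(436,384)],.069),"stop top",f([(364,385),(436,385)],.063),"head top",f([(386,268),(468,268),(388,5),(475,5)],.085),"jaws",f([(379,368),(460,368)],.057))
print(robot.hand_in())
E
```

```text
tail end top [[37.3, -1.9], [37.3, 4.3]] stop top [[37.4, -10.4], [37.4, 4.6]] head top [[16.6, -6.5], [16.6, 9.0], [-28.4, -6.5], [-28.4, 9.3]] jaws [[33.8, -7.2], [33.8, 10.0]]
the job is handed in; nothing more can be done
None
```

The matching blank is clamped in the jig against the end stop, and the job is handed in at about 21.6 s. No verdict was reported.

- **Gauging:** The bolt on the mat pinched at 16.0 mm, and so did the tray blank nearest the mat. I didn't pinch the other two blanks; in the picture they measured about 10 and 11 mm.
- **Placing:** I set the blank down in the slot, tail towards the stop. I slid it along until it stopped moving, with 5.4 N on the wrist sensor.
- **Clamping:** The lever dragged at about 3.4 N, then climbed smoothly to 7.7 N. By the stated spring rates that is about 27–47 N on the blank; the jaw force itself was not measured.
- **Last checks:**
  - The tail end measured within 0.1 mm of the stop face.
  - The head was in line with the slot and lay between both jaws.
  - The arm was clear of everything.
  - The mat bolt, scrap bolts, other two blanks, padlock, bottle, file and screwdriver showed standing or lying where they were.
- **Doubtful points:**
  - Joint 6 read -2.855 for a moment during the lever swing, just past its -2.85 limit, before I turned it back. This could count as a joint range failure.
  - The lever force did not rise as steadily as the stated 4 N per 0.1 rad. It jumped from 3.7 to 7 N at about the moment I turned the tool back.

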